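# Lay the tall printed test tower down over the stop strip

### The arm

A 7-joint arm with a two-finger parallel gripper is mounted at the origin on the work surface. World frame = base frame: x ahead of the robot, y to its left, z up, the work surface at z = 0. Lengths are in m, angles in rad, forces in N, time in s.
With the tool pointing down it reaches from about 0.4 to 0.75 m from the base axis. Payload 19.5 kg.
Tool frame: the origin (TCP) lies midway between the tips of the shut fingers; the grasp point (between the pads) lies 19 mm behind it (ctrl.tcp_to_grasp is the distance from the TCP to the grasp point, in m); z points along the fingers, y is the line along which they close (so a half turn about z gives the same grasp; the last joint's range is limited). The gripper opens to 85 mm and grips with 20 to 120 N. Pads are 22 mm wide; open, the fingers measure 114 mm over their backs; the gripper's body (76 mm by 85 mm) begins 54 mm behind the grasp point. The pads swing forward as they close: fully open they stand 13 mm farther back than shut.
Start: joints at [1.148, 0.707, -0.028, 1.485, 0.022, 0.951, -0.075], TCP at [0.214, -0.534, 0.231] pointing down, gripper open.
Joint ranges: [-2.71, 2.71], [-0.32, 2.16], [-1.57, 1.52], [0, 2.45], [-1.46, 4.6], [0, 2.02], [-2.83, 2.83]. Speed limits (rad/s): [1.89, 1.89, 2.57, 2.57, 3.01, 3.01, 3.01].

### API

Orientations are given as a 3x3 rotation matrix whose columns are the frame's x, y, z axes.
In Python, from bench import ctrl, cams, trace gives the robot as it stands.
- The arm moves only by the shell command python3 -m handwheel 'ROWS' [FORCE]. ROWS is JSON, a list that holds one entry, the list of rows, each a list of 5 numbers: the shift along the world's x, y, z in cm, then the turn about the world's z in degrees, then the finger opening in cm, from 0 to 8.54. In form: [[[dx, dy, dz, yaw, fingers], ...]]. A call has 1 to 8 rows; each row is the pose to reach, as a shift and turn from the pose commanded when the call began; what a row does not reach only later rows make up. A row lasts 1/12 s, in which the tool goes at most 41.7 mm and 7.16 degrees, less where a joint would pass 70% of its speed; a pose out of reach is approached as far as the arm can. A call with a gripper value outside its range is refused whole. The fingers move at their own pace and stop on an object; FORCE is the grip in N (left out, the last holds). Time passes only in rows, so rows that repeat a pose let the fingers close. It gives the time, the measured TCP pose, the force, the opening and the grip force at its end, in the units of the state.
- ctrl.state(): the state, without advancing time (a new reading comes with each control period).
- cams.get_image(name): name is "side" or "top" or "wrist"; returns a dict with "color" (384x512x3 uint8, red, green, blue), "camera_matrix" (3x3 intrinsics, pixels), "world_to_cam" (4x4, takes a point from world to camera coordinates). Camera axes: x right, y down, z forward; pixel columns grow to the right and rows downward; lengths in m; the calibration is good to about 2 mm. The wrist camera is an equidistant fisheye: a pixel r from the principal point sees the ray r / f radians off the axis. A picture is of the moment at which its call begins. There is no depth.
- ctrl.close_job(): hands the job in; it is judged then, once.
Trained networks look in a picture, given as the dict that the camera call returned (one of the last four; its "shot" number tells which), for a name from the list of things; names that differ only in an ending like _2 or _b are one class to them, and where a whole thing is asked for, a point or a joint stands for the part that bears it (a point fixed in the world has none). Each returns a list of dicts, best first, with "p" (0 to 1); they miss things now and then, are a little off and sometimes report something else, mostly with a low value. They report only what shows in the picture. A call takes as long as a camera call. They do not tell look-alikes from the thing itself.
- trace(picture, label): "region" (384x512 bool, what is visible of it) and "box" ([left, top, right, bottom] in pixels, round what is visible of it).
The state is a dict: "time": time; "qpos": joint angles; "qd": joint speeds; "joint_efforts": joint torques, N m; "tcp_pos": TCP position; "tcp_rot": TCP orientation; "force": force on the tool from outside, world axes, zero at the start; "wrist_torque": the same for the moment, N m; "opening": opening from 0.0 (shut) to 1.0 (fully open); "finger_force": force on a finger pad.
Only numpy, scipy, OpenCV 4.12 (cv2) and the standard library are available. Lean on these libraries where they do the work, as an engineer would, in place of code of your own. Each camera call takes 0.05 s, during which the arm holds its last target. There are 200 camera calls.

### The job

The tall square printed tower has to lie down for measuring. Push it against the low steel strip so that it tips over the strip and comes to rest lying flat on the cork pad behind, lengthwise away from the strip and with one end still at the strip; do not lift it up on the way. Leave the round and the short printed pieces standing where they are.

Things in the scene. Friction and masses are not known exactly. Their poses are not given: they have to be found in the camera images.
- tower: The tall square printed block, cream plastic with layer lines, about 120 g: 40 x 40 mm, 110 mm high. Origin at its centre; z along its 110 mm length, up while standing. Starts standing on the glass, 8 to 28 mm short of the strip, turned up to 9 degrees to it, in one of three places 90 mm apart along the strip (the other pieces take the others).
- fixture: Fixed tipping stand, 300 mm wide (y). Origin at bench height on the steel strip's front face, mid-width; x points across the strip away from the robot, z up. x -90 to 0 mm: slick glass plate, top at z 6 mm; pieces pushed even high up slide on it to the strip. x 0 to 12: steel stop strip, top at z 14 (8 above the glass). x 12 to 150: grippy cork pad, top at z 14.
- short: The short square printed block, same cream plastic: 40 x 40 mm, 60 mm high, about 70 g. Origin at its centre, z up. To be left standing.
- round: The round printed column, same cream plastic: 42 mm in diameter, 110 mm high, about 100 g. Origin at its centre, z up. To be left standing.
Not all that is in view belongs to the job. Leave any blue look-alike of the short alone. Leave any green look-alike of the tower alone.

How it is judged:
By the outcome, as a careful person would: the job done as asked, in the order asked, and still so for the second after the job is handed in, with the robot touching nothing.
It also fails if it takes over 32 s, if anything falls off the work surface, if the arm or the gripper's body presses on something with over 40 N, if the wrist force passes 120 N, or if a joint passes its speed limit or range.

## Working session

There is one attempt and no reset: what is moved stays moved. The work goes in short steps, Python scripts to look and compute and a shell command to move; the robot and the scene stay as the last step left them, time stands still between calls to the robot, and variables do not carry over. Pictures are saved under pics/ and viewed, at most 10 in all, crops included, and the job is handed in when it is done.

```bash
mkdir -p pics
cat > h.py <<'E'
import numpy as np,cv2
from bench import ctrl,cams,trace
def ray(im,u,v):
    K=im["camera_matrix"];T=im["world_to_cam"];R=T[:3,:3];t=T[:3,3]
    return -R.T@t, R.T@np.linalg.solve(K,[u,v,1])
def at_z(im,u,v,z):
    o,d=ray(im,u,v);return o+d*(z-o[2])/d[2]
def proj(im,p):
    T=im["world_to_cam"];q=im["camera_matrix"]@(T[:3,:3]@np.array(p)+T[:3,3]);return q[:2]/q[2]
E
python3 - <<'E'
from h import *
a=cams.get_image("top");b=cams.get_image("side")
for n,i in(("top",a),("side",b)):
    o,_=ray(i,0,0);print(n,o.round(3))
    for l in("tower","short","round","fixture"):
        for r in trace(i,l)[:3]:print(n,l,round(r["p"],2),np.round(r["box"]))
cv2.imwrite("pics/a.png",np.vstack([a["color"],b["color"]])[:,:,::-1][:, :])
im=np.hstack([a["color"],b["color"]])[:,:,::-1]
cv2.imwrite("pics/a.png",cv2.resize(np.vstack([a["color"],b["color"]])[:,:,::-1],(400,600)) if 0 else cv2.resize(im,(800,300)))
cv2.imwrite("pics/top.png",cv2.resize(a["color"][:,:,::-1],(800,600)));cv2.imwrite("pics/side.png",cv2.resize(b["color"][:,:,::-1],(800,600)))
print(ctrl.state()["time"])
E
```

```text
top [0.424 0.034 0.946]
top tower 0.94 [168. 132. 199. 167.]
top tower 0.63 [189. 234. 220. 265.]
top short 0.89 [264. 160. 289. 183.]
top short 0.67 [337. 203. 366. 227.]
top fixture 0.71 [153.  58. 327. 215.]
top fixture 0.3 [165. 130. 199. 167.]
side [0.371 0.532 0.493]
side tower 0.92 [299. 198. 344. 273.]
side tower 0.81 [176. 197. 214. 271.]
side short 0.94 [290. 128. 315. 161.]
side short 0.69 [238. 158. 258. 198.]
side short 0.62 [214. 163. 241. 231.]
side round 0.7 [215. 165. 240. 230.]
side fixture 0.74 [ 79. 146. 291. 298.]
side fixture 0.62 [238. 159. 263. 200.]
0.5
```

View pics/top.png

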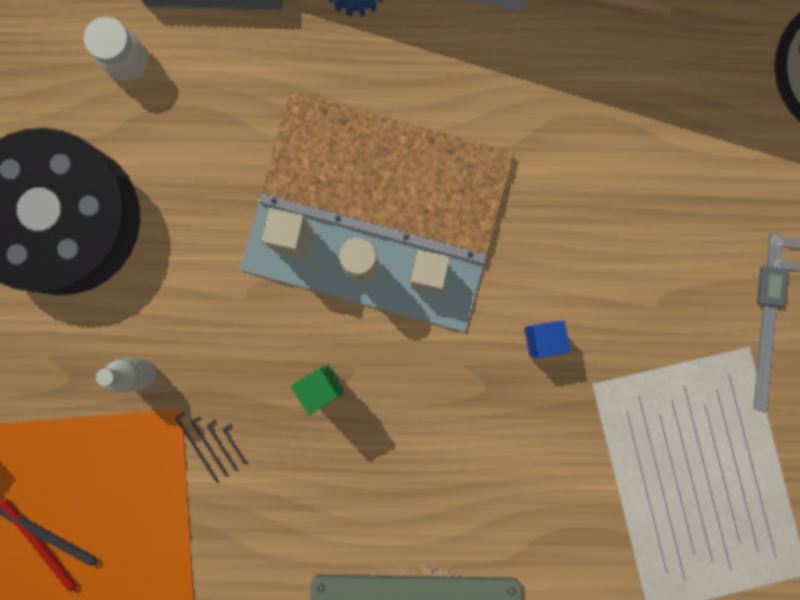

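View pics/side.png

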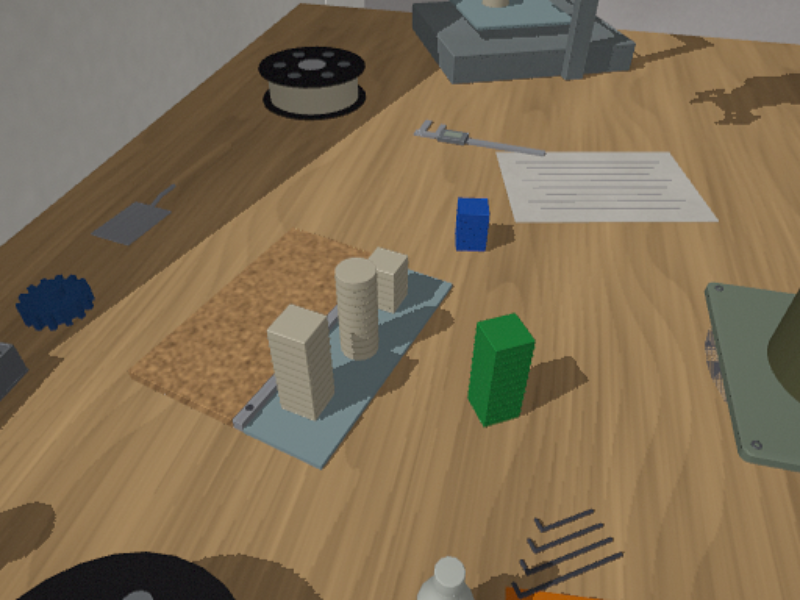

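Top view (800x600): candidates for the tower are the cream square at (284,229), the cream short at (430,269), and the green block at (317,390). The side view shows the cream one at (300,360) is tall and square on the glass. That is the tower; green is a look-alike and (430,269) is the 60 mm short. I'll confirm in an enlarged crop and measure.

Run:
```python
from h import *
a=cams.get_image("top")
r=trace(a,"tower")[0];print(r["p"],r["box"])
c=a["color"][110:230,140:340]
cv2.imwrite("pics/crop.png",cv2.resize(c[:,:,::-1],(800,480),interpolation=cv2.INTER_CUBIC))
hsv=cv2.cvtColor(a["color"],cv2.COLOR_RGB2HSV)
print(hsv[145,180],hsv[140,190])
# bright top face within region
m=(r["region"]&(hsv[...,2]>190)).astype(np.uint8)
cs,_=cv2.findContours(m,0,1);k=max(cs,key=cv2.contourArea)
bx=cv2.boxPoints(cv2.minAreaRect(k));print(bx.round(1))
P=np.array([at_z(a,u,v,.116) for u,v in bx]);print(P.round(4),P.mean(0).round(4))
print([np.linalg.norm(P[i]-P[i-1]).round(4) for i in range(4)])
for n,u,v,z in(("gl",243,271,.006),("gr",467,331,.006),("sl",260,205,.006),("sr",484,262,.006),("cl",290,95,.014),("cr",515,157,.014)):print(n,at_z(a,u*.64,v*.64,z).round(4))
```

```text
0.64 [186.3, 235.6, 222.5, 265.8]
[ 23  47 178] [ 23  48 177]Traceback (most recent call last):
  File "<stdin>", line 10, in <module>
ValueError: max() iterable argument is empty
```

View pics/crop.png

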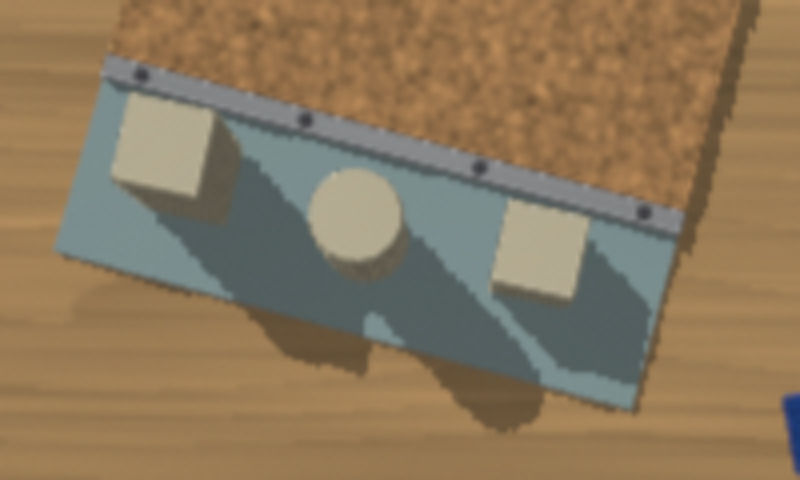

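The crop confirms it: the cream tower's top is at (163,145), with the round at (355,215) and the short at (540,250). The tower shows tall side faces; the short barely does.

Run:
```python
from h import *
a=cams.get_image("top")
w=lambda x,y,z:at_z(a,140+x/4-.4,110+y/4-.4,z)
def quad(c,z):
    P=np.array([w(x,y,z) for x,y in c]);print(P.round(4).tolist(),"mean",P.mean(0).round(4),[np.linalg.norm(P[i]-P[i-1]).round(4) for i in range(4)])
    e=(P[1]-P[0])+(P[2]-P[3]);print("edge ang",np.degrees(np.arctan2(e[1],e[0])));return P
T=quad([(130,93),(217,110),(197,197),(111,180)],.116)
S=quad([(508,200),(588,217),(573,301),(494,283)],.066)
R=w(355,215,.116);print("round",R.round(4))
sl,sr=w(104,60,.014),w(684,214,.014) # strip back ... front edges below
fl,fr=w(101,80,.014),w(679,237,.014);gl,gr=w(56,250,.006),w(634,411,.006)
for n,p in zip("fl fr gl gr sl sr".split(),(fl,fr,gl,gr,sl,sr)):print(n,p.round(4))
print(np.linalg.norm(fr-fl),np.linalg.norm(fl-gl),np.linalg.norm(fr-gr))
e=(fr-fl)+(gr-gl);ey=-e/np.linalg.norm(e);ex=np.array([ey[1],-ey[0],0]);print("ex",ex.round(3),"yaw",np.degrees(np.arctan2(ex[1],ex[0])))
O=(fl+fr)/2;print("O",O.round(4))
for n,p in(("T",T.mean(0)),("S",S.mean(0)),("R",R)):print(n,((p-O)@ex).round(4),((p-O)@ey).round(4))
s=ctrl.state();print(s["tcp_pos"],s["tcp_rot"].round(3) if hasattr(s["tcp_rot"],"round") else s["tcp_rot"],s["time"])
```

```text
[[0.5777, 0.179, 0.116], [0.5709, 0.1401, 0.116], [0.5318, 0.1479, 0.116], [0.5386, 0.1862, 0.116]] mean [0.5547 0.1633 0.116 ] [np.float64(0.0398), np.float64(0.0394), np.float64(0.0399), np.float64(0.0389)]
edge ang -99.93225219348125
[[0.5401, 0.0085, 0.066], [0.5328, -0.0293, 0.066], [0.493, -0.023, 0.066], [0.5007, 0.0143, 0.066]] mean [ 0.5166 -0.0074  0.066 ] [np.float64(0.0398), np.float64(0.0385), np.float64(0.0403), np.float64(0.0381)]
edge ang -101.23449644369578
round [0.5253 0.0777 0.116 ]
fl [0.6027 0.2114 0.014 ]
fr [ 0.5302 -0.0787  0.014 ]
gl [0.5178 0.2327 0.006 ]
gr [ 0.4431 -0.0583  0.006 ]
sl [0.6128 0.2102 0.014 ]
sr [ 0.5418 -0.081   0.014 ]
0.2990246315208145 0.08790093908681694 0.08976835774623498
ex [ 0.969 -0.246  0.   ] yaw -14.212923339951395
O [0.5664 0.0664 0.014 ]
T -0.0352 0.0911
S -0.0302 -0.0837
R -0.0427 0.0009
[ 0.21367344 -0.53380046  0.23127993] [[ 0.928  0.372 -0.   ]
 [ 0.372 -0.928  0.   ]
 [ 0.    -0.    -1.   ]] 0.65
```

```bash
python3 -m handwheel '[[[2.6,3,0,-4.5,1.5],[5.2,6,0,-9,1.5],[7.8,9,0,-13.5,1.5],[10.4,12,0,-18,1.5],[13,15,0,-22.5,1.5],[15.6,18,0,-27,1.5],[18.2,21,0,-31.5,1.5],[21,25,0,-36,1.5]]]'
```

```text
time: 1.32
tcp_pos: [0.4208, -0.2884, 0.2314]
tcp_rot: [[0.968, -0.249, 0.001], [-0.249, -0.968, -0.0], [0.001, 0.0, -1.0]]
force: [1.3, 0.3, -0.7]
opening: 0.176
finger_force: 0.0
```

```bash
python3 -m handwheel '[[[0.6,4,0,0,1.5],[1.2,8,0,0,1.5],[1.8,12,0,0,1.5],[2.5,16,0,0,1.5],[3.1,20,0,0,1.5],[3.7,24,0,0,1.5],[4.3,28,0,0,1.5],[5,32,0,0,1.5]]]' && python3 -m handwheel '[[[0.6,4,0,0,1.5],[1.2,8,0,0,1.5],[1.8,12,0,0,1.5],[2.3,14.2,-2,0,1.5],[2.3,14.2,-6,0,1.5],[2.3,14.2,-10,0,1.5],[2.3,14.2,-14.3,0,1.5],[2.3,14.2,-14.3,0,1.5]]]'
python3 - <<'E'
from h import *
b=cams.get_image("side");cv2.imwrite("pics/s2.png",cv2.resize(b["color"][120:320,100:400][:,:,::-1],(750,500)))
E
```

```text
time: 1.98
tcp_pos: [0.4694, 0.0325, 0.2315]
tcp_rot: [[0.97, -0.245, 0.0], [-0.245, -0.97, 0.0], [0.0, -0.0, -1.0]]
force: [1.1, 0.1, 1.0]
opening: 0.17
finger_force: 0.0
time: 2.65
tcp_pos: [0.49, 0.1716, 0.0826]
tcp_rot: [[0.97, -0.245, -0.008], [-0.245, -0.97, -0.003], [-0.007, 0.005, -1.0]]
force: [-0.5, 0.2, -1.8]
opening: 0.176
finger_force: 0.0
```

View pics/s2.png

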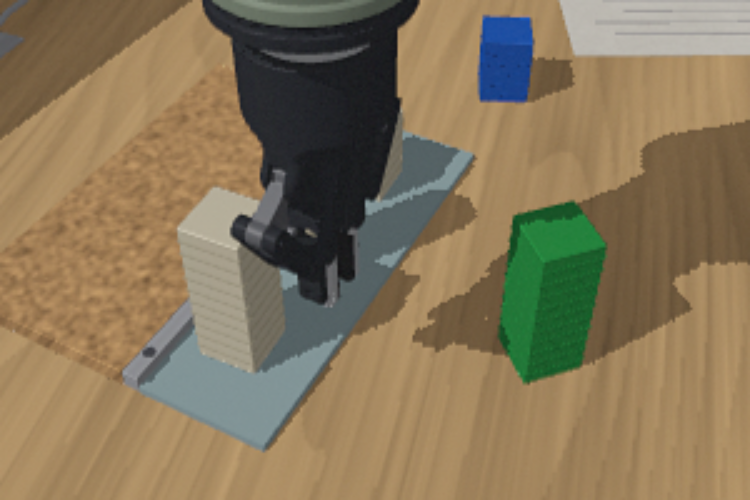

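The side picture shows the fingers behind the tower (tips near (325,298)) with clear space to the green block. Raising slightly to clear the round, centring, then pushing slowly.

```bash
python3 -m handwheel '[[[0.2,0.6,1.2,0,1],[0.2,0.6,1.2,0,1],[0.7,0.5,1.2,0,1],[1.2,0.4,1.2,0,1],[1.7,0.2,1.2,0,1],[2.2,0.1,1.2,0,1],[2.6,0,1.2,0,1],[3.1,-0.1,1.2,0,1]]]'; python3 -m handwheel '[[[0.4,-0.1,0,0,1],[0.8,-0.2,0,0,1],[1.2,-0.3,0,0,1],[1.6,-0.4,0,0,1],[1.9,-0.5,0,0,1],[2.2,-0.55,0,0,1],[2.2,-0.55,0,0,1],[2.2,-0.55,0,0,1]]]'
python3 - <<'E'
from h import *
b=cams.get_image("side");cv2.imwrite("pics/s3.png",cv2.resize(b["color"][120:320,100:400][:,:,::-1],(750,500)))
s=ctrl.state();O=np.array([.5664,.0664]);d=np.array(s["tcp_pos"])[:2]-O;print(s["tcp_pos"],d@[.969,-.246],d@[.246,.969],s["force"])
E
```

```text
time: 3.37
tcp_pos: [0.524, 0.171, 0.1002]
tcp_rot: [[0.969, -0.245, -0.0], [-0.245, -0.969, 0.0], [-0.0, 0.0, -1.0]]
force: [-0.2, 0.2, 0.2]
opening: 0.116
finger_force: 0.2
time: 4.03
tcp_pos: [0.5456, 0.1658, 0.1002]
tcp_rot: [[0.97, -0.245, -0.0], [-0.245, -0.97, 0.0], [-0.0, -0.0, -1.0]]
force: [-0.3, -0.6, 0.4]
opening: 0.119
finger_force: 0.0
[0.54544724 0.16591156 0.10022216] -0.044783072001475195 0.0912723210856375 [ 0.17816502  0.33892494 -0.09900621]
```

View pics/s3.png

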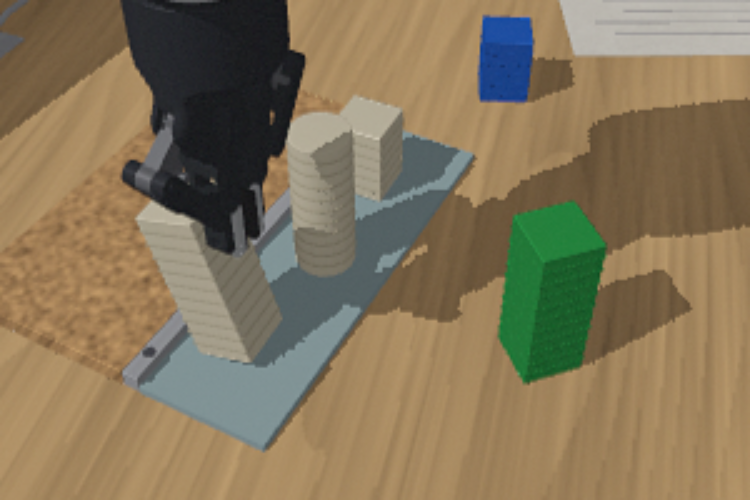

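Run:
```python
from h import *
b=cams.get_image("side")
O=np.array([.5664,.0664]);ex=np.array([.969,-.246]);ey=np.array([.246,.969])
for x in(0,-.015,-.04,-.055):
  for z in(.006,.014):
    p=O+ex*x+ey*.111;u=proj(b,[*p,z]);print(x,z,((u-[100,120])*2.5).round(0))
for p in((0,.15),(-.09,.15)):
    q=O+ex*p[0]+ey*p[1];print("corner",p,((proj(b,[*q,.006 if p[0] else .014])-[100,120])*2.5).round(0))
c=b["color"][190:290,150:230];cv2.imwrite("pics/s4.png",cv2.resize(c[:,:,::-1],(480,600),interpolation=cv2.INTER_CUBIC))
```

```text
0 0.006 [173. 340.]
0 0.014 [171. 332.]
-0.015 0.006 [192. 349.]
-0.015 0.014 [191. 341.]
-0.04 0.006 [225. 364.]
-0.04 0.014 [224. 356.]
-0.055 0.006 [246. 373.]
-0.055 0.014 [244. 365.]
corner (0, 0.15) [132. 376.]
corner (-0.09, 0.15) [258. 444.]
```

View pics/s4.png

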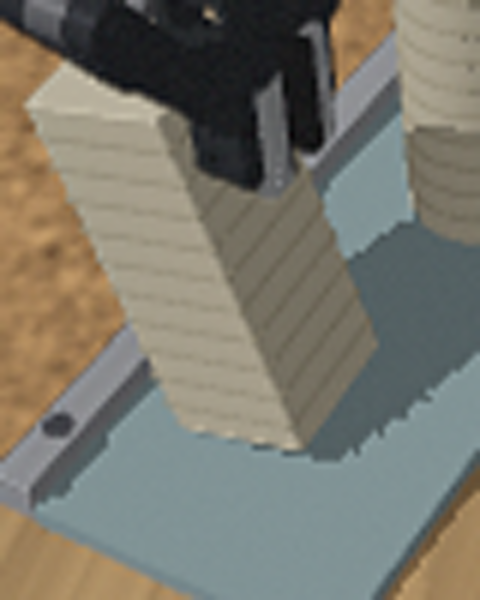

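The crop shows the tower tilted about 16° on the glass, with its foot (185,428) still ~18 mm short of the strip, so the push was too high. I'll ease back so it stands again, then push lower; first I'll check the linkage width against the round.

```bash
python3 -m handwheel '[[[-0.3,0.1,0,0,0.8],[-0.6,0.15,0,0,0.8],[-0.9,0.2,0,0,0.8],[-1.2,0.3,0,0,0.8],[-1.5,0.4,0,0,0.8],[-1.9,0.5,0,0,0.8],[-2.3,0.6,0,0,0.8],[-2.7,0.7,0,0,0.8]]]'
python3 - <<'E'
from h import *
b=cams.get_image("side");ex=np.array([.969,-.246,0]);ey=np.array([.246,.969,0])
# linkage outer point seen in s3 with TCP then at fixture x -.0448,y .0913
O=np.array([.5664,.0664,0]);o,d=ray(b,100+122/2.5,120+172/2.5)
t=(-.0448-(o-O)@ex)/(d@ex);p=o+t*d;print("knuckle",((p-O)@ey-.0913).round(4),p[2]-.1002)
s=ctrl.state();q=np.array(s["tcp_pos"]);print(q,(q-O)@ex,(q-O)@ey)
a=cams.get_image("top")
im=np.hstack([cv2.resize(b["color"][160:300,150:290],(400,400)),cv2.resize(a["color"][110:230,140:260],(400,400))])
cv2.imwrite("pics/s5.png",im[:,:,::-1])
E
```

```text
time: 4.8
tcp_pos: [0.5181, 0.173, 0.1003]
tcp_rot: [[0.97, -0.245, 0.0], [-0.245, -0.97, 0.0], [0.0, -0.0, -1.0]]
force: [-0.1, 0.2, -0.3]
opening: 0.095
finger_force: 0.0
knuckle 0.0713 0.10470085022230592
[0.51748056 0.17327644 0.10029383] -0.07369454536040505 0.09152909126217443
```

View pics/s5.png

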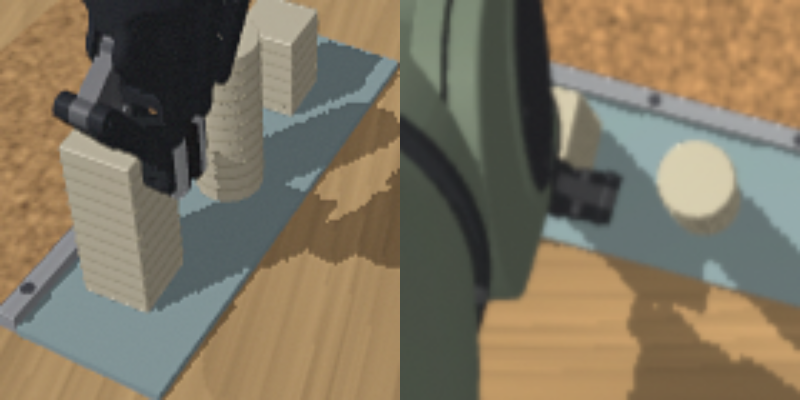

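The tower stands again (base at (115,300) in the left half) and the knuckles clear the round well. Backing off, lowering to ~52 mm and sliding it to the strip.

```bash
python3 -m handwheel '[[[-1.5,0.4,0,0,0.8],[-1.9,0.5,-2,0,0.8],[-1.9,0.5,-4.8,0,0.8],[-1.9,0.5,-4.8,0,0.8],[-1.5,0.4,-4.8,0,0.8],[-1,0.25,-4.8,0,0.8],[-0.5,0.1,-4.8,0,0.8],[0,0,-4.8,0,0.8]]]'; python3 -m handwheel '[[[0.3,-0.1,0,0,0.8],[0.6,-0.15,0,0,0.8],[0.9,-0.2,0,0,0.8],[1.2,-0.3,0,0,0.8],[1.5,-0.4,0,0,0.8],[1.8,-0.45,0,0,0.8],[2,-0.5,0,0,0.8],[2,-0.5,0,0,0.8]]]'
python3 - <<'E'
from h import *
b=cams.get_image("side");ex=np.array([.969,-.246,0]);ey=np.array([.246,.969,0]);O=np.array([.5664,.0664,0])
s=ctrl.state();q=np.array(s["tcp_pos"]);print(q,(q-O)@ex,(q-O)@ey,s["force"])
cv2.imwrite("pics/s6.png",cv2.resize(b["color"][160:300,130:290],(640,560))[:,:,::-1])
E
```

```text
time: 5.57
tcp_pos: [0.5198, 0.1726, 0.0534]
tcp_rot: [[0.969, -0.245, 0.002], [-0.245, -0.969, 0.0], [0.001, -0.001, -1.0]]
force: [-0.5, -0.3, 0.6]
opening: 0.093
finger_force: 0.0
time: 6.23
tcp_pos: [0.539, 0.1677, 0.0522]
tcp_rot: [[0.969, -0.245, 0.0], [-0.245, -0.969, 0.0], [0.0, -0.0, -1.0]]
force: [0.1, 0.6, -0.1]
opening: 0.093
finger_force: 0.0
[0.53870428 0.16775927 0.05220814] -0.0517715347532255 0.0914039806901426 [-0.414559    0.04792306 -0.63831676]
```

View pics/s6.png

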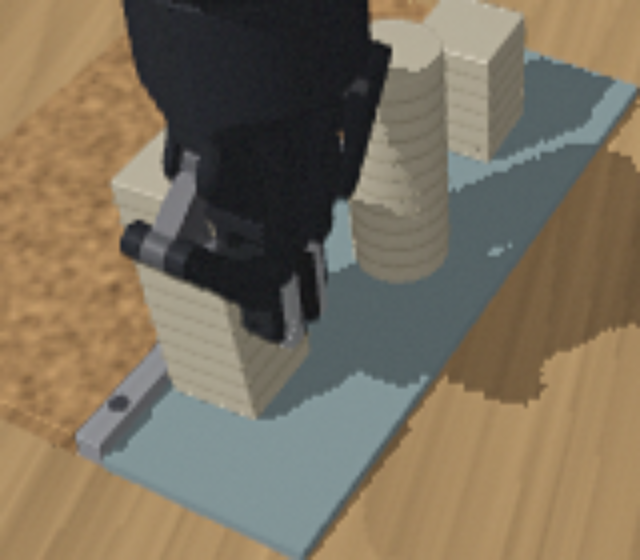

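The picture shows the tower's foot (172,388) now close to the strip, with a slight tilt. I'll ease off to let it stand and measure the foot numerically.

```bash
cat >> h.py <<'E'
O=np.array([.5664,.0664,0]);ex=np.array([.969,-.246,0]);ey=np.array([.246,.969,0])
def foot():
    b=cams.get_image("side");rs=trace(b,"tower")
    for r in rs[:3]:
        l,t,R,B=r["box"]
        if l>260: continue
        m=r["region"];cs,_=cv2.findContours(m.astype(np.uint8),0,1);k=max(cs,key=cv2.contourArea)
        P=cv2.approxPolyDP(k,2.5,True)[:,0]
        print("p",round(r["p"],2),"box",np.round(r["box"],1))
        for u,v in P:
            w=at_z(b,u,v,.006)-O;print((u,v),"glass x,y mm",(1e3*w@ex).round(1),(1e3*w@ey).round(1))
    s=ctrl.state();q=np.array(s["tcp_pos"])-O;print("tcp",(q@ex).round(4),(q@ey).round(4),q[2].round(4),s["time"])
E
python3 -m handwheel '[[[-0.3,0.1,0,0,0.8],[-0.7,0.2,0,0,0.8],[-1.1,0.3,0,0,0.8],[-1.5,0.4,0,0,0.8],[-1.5,0.4,0,0,0.8]]]' >/dev/null; python3 -c "
from h import *
foot()"
```

```text
p 0.92 box [169.1 192.9 205.2 268.2]
(np.int32(179), np.int32(192)) glass x,y mm 77.8 -22.7
(np.int32(164), np.int32(207)) glass x,y mm 77.3 23.6
(np.int32(174), np.int32(257)) glass x,y mm -7.7 108.9
(np.int32(193), np.int32(265)) glass x,y mm -43.3 108.1
(np.int32(205), np.int32(250)) glass x,y mm -43.2 73.9
(np.int32(198), np.int32(240)) glass x,y mm -21.2 61.2
(np.int32(171), np.int32(227)) glass x,y mm 36.1 58.0
(np.int32(182), np.int32(213)) glass x,y mm 39.6 21.1
(np.int32(182), np.int32(194)) glass x,y mm 69.5 -20.6
tcp -0.0675 0.0917 0.0524 6.8
```

Rear corners both at x = −43 mm: the tower is squared and within ~3 mm of the strip. One last low nudge, then tip it from higher up.

```bash
python3 -m handwheel '[[[0.5,-0.1,0,0,0.8],[1,-0.25,0,0,0.8],[1.3,-0.3,0,0,0.8],[1.6,-0.4,0,0,0.8],[1.8,-0.45,0,0,0.8],[1.8,-0.45,0,0,0.8]]]' >/dev/null; python3 -m handwheel '[[[-0.4,0.1,0,0,0.8],[-0.8,0.2,0,0,0.8],[-1.2,0.3,0,0,0.8],[-1.2,0.3,1.5,0,0.8],[-1.2,0.3,3.2,0,0.8],[-1.2,0.3,3.2,0,0.8]]]'; python3 -c "
from h import *
foot()"
```

```text
time: 7.8
tcp_pos: [0.5301, 0.1708, 0.0867]
tcp_rot: [[0.97, -0.245, 0.003], [-0.245, -0.97, 0.001], [0.002, -0.002, -1.0]]
force: [0.2, 0.6, 0.9]
opening: 0.094
finger_force: 0.0
p 0.76 box [165.6 206.8 206.2 265.9]
(np.int32(163), np.int32(208)) glass x,y mm 77.3 26.5
(np.int32(172), np.int32(255)) glass x,y mm -2.5 107.1
(np.int32(193), np.int32(264)) glass x,y mm -42.2 106.5
(np.int32(205), np.int32(249)) glass x,y mm -42.1 72.1
(np.int32(205), np.int32(235)) glass x,y mm -25.3 46.4
(np.int32(196), np.int32(231)) glass x,y mm -6.9 45.8
(np.int32(190), np.int32(220)) glass x,y mm 17.1 28.9
tcp -0.0615 0.092 0.0846 7.9
```

```bash
python3 -m handwheel '[[[0.4,-0.1,0,0,0.8],[0.8,-0.2,0,0,0.8],[1.2,-0.3,0,0,0.8],[1.6,-0.4,0,0,0.8],[1.9,-0.5,0,0,0.8],[2.2,-0.55,0,0,0.8],[2.5,-0.65,0,0,0.8],[2.8,-0.7,0,0,0.8]]]'; python3 -c "
from h import *
foot()"; python3 -m handwheel '[[[0.3,-0.1,0,0,0.8],[0.6,-0.15,0,0,0.8],[0.9,-0.2,0,0,0.8],[1.2,-0.3,0,0,0.8],[1.5,-0.4,0,0,0.8],[1.8,-0.45,0,0,0.8],[1.8,-0.45,0,0,0.8],[1.8,-0.45,0,0,0.8]]]';  python3 -c "
from h import *
foot()"
```

```text
time: 8.57
tcp_pos: [0.5579, 0.1632, 0.0842]
tcp_rot: [[0.969, -0.245, -0.0], [-0.245, -0.969, 0.0], [-0.0, -0.0, -1.0]]
force: [-1.0, -0.1, 0.3]
opening: 0.093
finger_force: 0.1
p 0.71 box [152.  204.3 207.4 261.4]
(np.int32(147), np.int32(203)) glass x,y mm 111.2 29.5
(np.int32(172), np.int32(255)) glass x,y mm -2.5 107.1
(np.int32(191), np.int32(260)) glass x,y mm -35.0 101.4
(np.int32(205), np.int32(243)) glass x,y mm -35.1 61.3
(np.int32(197), np.int32(222)) glass x,y mm 3.6 27.3
(np.int32(193), np.int32(221)) glass x,y mm 11.1 28.5
(np.int32(188), np.int32(227)) glass x,y mm 10.5 44.5
(np.int32(181), np.int32(225)) glass x,y mm 23.8 46.2
(np.int32(173), np.int32(214)) glass x,y mm 52.2 30.6
tcp -0.032 0.0917 0.0842 8.6667
time: 9.33
tcp_pos: [0.5756, 0.1588, 0.0842]
tcp_rot: [[0.97, -0.245, -0.0], [-0.245, -0.97, 0.0], [-0.0, -0.0, -1.0]]
force: [-0.1, 0.2, -0.1]
opening: 0.093
finger_force: 0.0
tcp -0.014 0.0919 0.0843 9.4333
```

Run:
```python
from h import *
b=cams.get_image("side");cv2.imwrite("pics/s7.png",cv2.resize(b["color"][150:310,70:290],(770,560))[:,:,::-1])
```

```text
(no output)
```

View pics/s7.png

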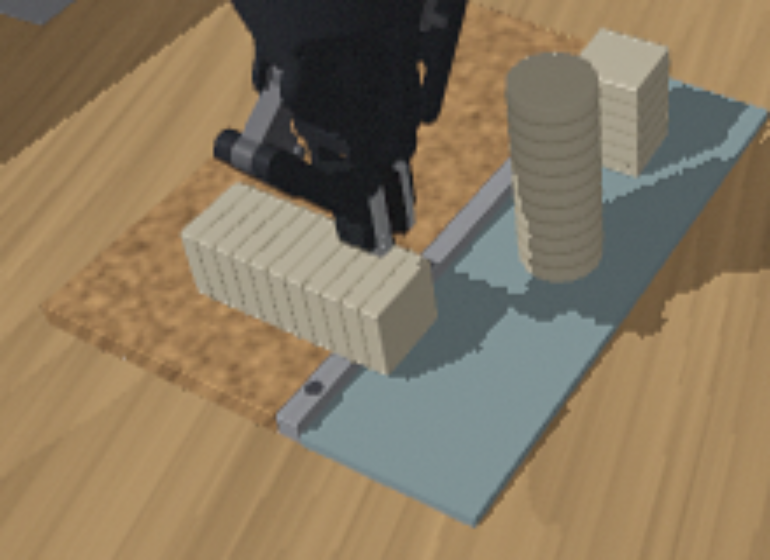

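The tower lies flat on the cork, square to the strip, with its near end (385,340) at the strip; round and short are standing. Retreating upward, then a final check.

```bash
python3 -m handwheel '[[[0,0,3,0,0.8],[0,0,6,0,0.8],[0,0,10,0,0.8],[0,0,13,0,0.8],[-1,-4,14,0,0.8],[-2,-8,14,0,0.8],[-3,-12,14,0,0.8],[-4,-16,14,0,0.8]]]'; python3 -m handwheel '[[[-1,-4,0,0,0.8],[-2,-8,0,0,0.8],[-3,-12,0,0,0.8],[-4,-16,0,0,0.8],[-5,-20,0,0,0.8],[-6,-24,0,0,0.8],[-6,-24,0,0,0.8],[-6,-24,0,0,0.8]]]'
python3 - <<'E'
from h import *
a=cams.get_image("top");b=cams.get_image("side")
im=np.hstack([cv2.resize(a["color"][50:230,140:340],(400,360)),cv2.resize(b["color"][120:300,70:270],(400,360))])
cv2.imwrite("pics/f.png",im[:,:,::-1])
E
```

```text
time: 10.15
tcp_pos: [0.5347, -0.0026, 0.2246]
tcp_rot: [[0.97, -0.244, 0.001], [-0.244, -0.97, 0.0], [0.001, -0.0, -1.0]]
force: [1.0, -1.9, -0.2]
opening: 0.093
finger_force: 0.0
time: 10.82
tcp_pos: [0.4746, -0.2432, 0.2243]
tcp_rot: [[0.969, -0.249, -0.0], [-0.249, -0.969, -0.0], [0.0, 0.0, -1.0]]
force: [0.5, 0.7, -0.1]
opening: 0.093
finger_force: 0.0
```

View pics/f.png

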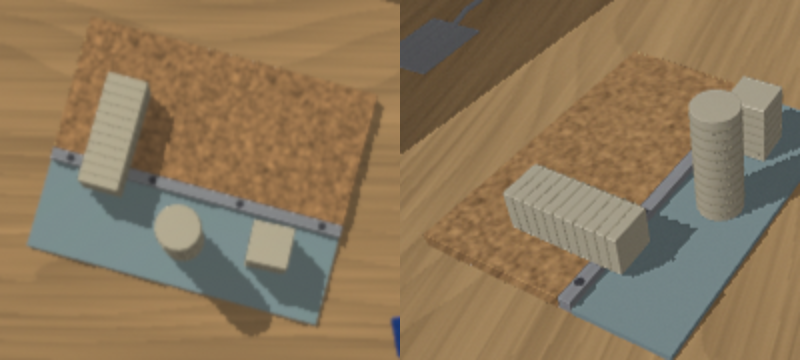

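The final pictures show the tower flat and lengthwise from the strip (near end at (100,185) in the top view), with the round (178,228) and short (270,245) still standing.

```bash
python3 -c "
from bench import ctrl
print(ctrl.close_job())"
```

```text
the job is handed in; nothing more can be done
None
```

The tower lies flat on the cork pad, lengthwise away from the strip with its near end still at it, and the round and short pieces still stand where they were. My first push was too high: it tilted the tower about 16° on the glass, so I let it settle upright and pushed lower. The job was handed in at about 11 s.

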